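Pop open the label maker and load its tape

ROBOT

A 6-joint arm with a two-finger parallel gripper is mounted at the origin on a cart in front of the work surface, level with it; the furniture and walls round the work are solid. World frame = base frame: x ahead of the robot, y to its left, z up, the work surface at z = 0. Lengths are in mm, angles in rad, forces in N, time in s.
With the tool pointing down it reaches from about 275 to 1000 mm from the base axis. Payload 8.4 kg.
Tool frame: the origin (TCP) lies at the very end of the fingers, on their centre line; the grasp point (between the pads) lies 19 mm behind it; z points along the fingers, y is the line along which they close (so a half turn about z gives the same grasp; the last joint's range is limited). The gripper opens to 85 mm and grips with 20 to 120 N. Pads are 22 mm wide; open, the fingers measure 114 mm over their backs; the gripper's body (76 mm by 85 mm) begins 54 mm behind the grasp point. The pads swing forward as they close: fully open they stand 13 mm farther back than shut.
Start: joints at [1.328, 0.353, 1.633, -0, 1.155, -0.002], TCP at [149.048, 606.97, 231.281] pointing down, gripper open.
Joint ranges: [-2.63, 2.63], [-0.92, 2.1], [0.06, 2.66], [-1.3, 4.44], [0, 2.69], [-3.02, 3.02]. Speed limits (rad/s): [2.22, 2.22, 2.79, 3.14, 3.14, 3.14].

INTERFACE

Orientations are given as [roll, pitch, yaw] about the fixed x, y, z axes, in that order (R = Rz(yaw) Ry(pitch) Rx(roll)).
In Python, from rig import sensors, grab_frame, camera_params, order gives the robot as it stands. The module is installed in compiled form; this text tells all that it offers.
- The arm moves only by the tool move_arm, never from a script. Its argument "motion" is a list of rows, each a list of 7 numbers: the turn, a rotation vector about the tool's x, y, z in shares of 2 pi rad (1.0 is 2 pi rad), then the shift along the tool's x, y, z in shares of 60 cm (1.0 is 60 cm), then the finger opening in m, from 0 to 0.0854. A call has 1 to 8 rows; each row is the pose to reach, as a shift and turn from the pose commanded when the call began, along the tool's axes at that moment; what a row does not reach only later rows make up. A row lasts 1/8 s, in which the tool goes at most 62.5 mm and 10.7 degrees, less where a joint would pass 70% of its speed; a pose out of reach is approached as far as the arm can. A call with a gripper value outside its range is refused whole. The fingers move at their own pace and stop on an object; "grip_force" is the grip in N (left out, the last holds). Time passes only in rows, so rows that repeat a pose let the fingers close. It gives the time, the measured TCP pose, the force, the opening and the grip force at its end, in the units of the state.
- sensors.sense(): the state, without advancing time (a new reading comes with each control period).
- grab_frame(name): name is "side" or "top"; returns (picture, depth): 400x640x3 uint8, red, green, blue; 400x640 float32, mm along the optical axis (not along the pixel's ray), 0 where there is no reading.
- camera_params(name): a dict with "camera_matrix" (3x3 intrinsics, pixels), "world_from_camera" (4x4, takes a point from camera to world coordinates). Camera axes: x right, y down, z forward; pixel columns grow to the right and rows downward; lengths in mm; the calibration is good to about 2 mm. A picture is of the moment at which its call begins. camera_params takes no time and is no camera call.
- order.sign_off(): hands the job in; it is judged then, once.
The state is a dict: "clock": time; "qpos": joint angles; "qvel": joint speeds; "joint_efforts": joint torques, N m; "eef_pos": TCP position; "tcp_rot": TCP orientation; "contact_force": force on the tool from outside, world axes, zero at the start; "wrist_torque": the same for the moment, N m; "opening": opening from 0.0 (shut) to 1.0 (fully open); "grasp_force": force on a finger pad.
Only numpy, scipy, OpenCV 4.12 (cv2) and the standard library are available. Lean on these libraries where they do the work, as an engineer would, in place of code of your own. Each camera call takes 0.05 s, during which the arm holds its last target. There are 200 camera calls.

TASK

Load the label maker with the roll of tape. Press its orange release key gently until the latch lets go, let the sprung cover swing fully open by itself without touching it, then set the roll flat and fully home in the round well underneath. Leave the cover open and the other things on the desk where they are.

Things in the scene. Friction and masses are not known exactly. Their poses are not given: they have to be found in the camera images.
- label_maker: White label maker, fixed, 220 x 130 mm. Origin at desk height under the tape well; x to its rear, z up; spans x -140 to +80 mm, y +-65 mm. Its body (key, cover, deck, well) stands on screw feet 0 to 12 mm HIGHER than all heights given here: this 'lift' differs every time and no pose shows it; find it by feel. Deck height 45 mm (+ lift). Keep forces on it under 20 N
- key_axis (a point): Centre of the top of the orange release key, 32 (x) x 46 mm, 10 mm proud of the front deck, at zero lift: origin x -115 mm, 55 mm above the desk; really 0 to 12 mm higher. Fixed to the stand. The key goes straight down 6 mm on a spring, 3 N at first, 6.6 N at its hard stop, and returns; the latch lets go at 4.5 mm (5.7 N). Beyond the stop force rises steeply
- well_axis (a point): Centre of the floor of the round tape well at zero lift (36 mm above the desk; really 0 to 12 mm higher, by the same lift as the key). Axes as the label maker's. The well is 66 mm across, 9 mm deep, its mouth chamfered, in the level deck; the 19 mm high roll stands 10 mm out of it. Fixed to the stand
- hinge_axis (a point): Middle of the hinge line (along y) of the grey cover at zero lift: origin x +70 mm, 46.5 mm high. The cover is 125 mm long, 116 mm wide; shut it lies over the well, x -55 to +70 mm, top 64.5 mm (+ lift) above the desk. It must not be touched by the robot. Fixed to the stand
- cover (a joint): Opening angle of the grey cover in rad: 0 shut, 1.95 fully open, leaning back beyond upright. Once the latch lets go, a damped spring swings it open in about 2 s, even if the key is let go then; its front edge rises up and back, away from the key. It stays open by itself
- roll: Part-used roll of beige tape, lying flat, 60 mm across, 19 mm high, about 45 g; origin at the centre of its underside, z up
- mint_tin: Round dark green tin, 62 mm across, 20 mm high, lying flat; origin at the centre of its underside. A bystander: leave it alone
- coffee_mug: White speckled mug, 83 x 117 x 95 mm, origin at the centre of its underside. A bystander
- stapler: Dark grey stapler, 137 mm long, 46 mm high, origin at the centre of its underside. A bystander
- sticky_notes: Yellow block of sticky notes, 76 x 76 x 12 mm, origin at the centre of its underside. A bystander
Mind the look-alikes: they are no part of the job. Of the things like the roll, leave any that is brown or purple; of the rest the larger one is meant.

How it is judged (in metres and radians):
On the way, in this order (a step that is already met when the one before it is completed fails the run):
1. the latch is released and the cover has swung open by itself (value of joint cover above 1.3 rad), for 0.2 s.
2. the roll lies flat and home in the well (horizontal distance between roll and well_axis below 0.004 m and z of roll in the frame of well_axis between -0.002 and 0.0135 m and angle between roll's own z axis and vertical below 0.08 rad), for 0.2 s.
At the end, for the whole second after the job is handed in: The roll lies still and flat (within 0.08 rad) on the floor of the well, its centre within 4 mm of the well's axis, let go; the cover stands open beyond 1.5 rad (all of step 2 and value of joint cover above 1.5 rad and linear speed of roll below 0.02 m/s); the robot touches nothing.
It fails at once if the robot presses on the label maker (key included) with more than 20 N (contact force between any of the fingers, the arm and label_maker above 20 N).
It fails at once if the roll is pressed on the label maker with more than 30 N (contact force between roll and label_maker above 30 N).
It fails at once if the robot touches the cover (more than 1 N) (contact force between any of the fingers, the arm and cover above 1 N).
It fails at once if the cover is pushed back towards shut (velocity of joint cover below -0.3 rad/s).
It fails at once if a bystander (tin, mug, stapler, sticky notes) is moved more than 15 mm (distance of any of mint_tin, coffee_mug, stapler, sticky_notes from where it was at the start of the episode above 0.015 m).
It also fails if it takes over 54 s, if anything falls off the work surface, if the arm or the gripper's body presses on something with over 40 N, if the wrist force passes 120 N, or if a joint passes its speed limit or range.

## Working session

There is one attempt and no reset: what is moved stays moved. The work goes in short steps, Python scripts to look and compute and a tool call to move; the robot and the scene stay as the last step left them, time stands still between calls to the robot, and variables do not carry over. Pictures are saved under pics/ and viewed, at most 10 in all, crops included, and the job is handed in when it is done.

Besides the shell and the picture viewer there is one more tool, called after "Emit:" as name(argument=value, ...) on one line, values as JSON. move_arm: Moves the arm, as the interface text tells. Its arguments: {"type":"object","properties":{"motion":{"type":"array","items":{"type":"array","items":{"type":"number"}}},"grip_force":{"type":"number"}},"required":["motion"]}

```bash
mkdir -p pics; cat > h.py <<'E'
import numpy as np, cv2
from rig import sensors, grab_frame, camera_params, order
def grab(n):
    im,d=grab_frame(n); np.savez(f'{n}.npz',im=im,d=d); return im,d
def load(n):
    z=np.load(f'{n}.npz'); return z['im'],z['d']
def world(n,d):
    p=camera_params(n);K=np.array(p['camera_matrix']);T=np.array(p['world_from_camera'])
    v,u=np.mgrid[:d.shape[0],:d.shape[1]]
    P=np.stack([(u-K[0,2])/K[0,0]*d,(v-K[1,2])/K[1,1]*d,d],-1)
    return P@T[:3,:3].T+T[:3,3]
def save(f,im): cv2.imwrite('pics/'+f,im[...,::-1])
E
python3 - <<'E'
from h import *
for n in('top','side'):
    im,d=grab(n); save(n+'0.png',im)
    print(n,camera_params(n))
print(sensors.sense())
E
```

```text
top {'camera_matrix': array([[362.51749226,   0.        , 318.53842005],
       [  0.        , 362.51749226, 198.60511175],
       [  0.        ,   0.        ,   1.        ]]), 'world_from_camera': array([[ 5.48276773e-03, -9.94493012e-01,  1.04659387e-01,
         4.19882706e+02],
       [-9.99976276e-01, -5.88902898e-03, -3.57311970e-03,
        -4.60483263e+01],
       [ 4.16978475e-03, -1.04637314e-01, -9.94501707e-01,
         1.06340471e+03],
       [ 0.00000000e+00,  0.00000000e+00,  0.00000000e+00,
         1.00000000e+00]])}
side {'camera_matrix': array([[438.23287065,   0.        , 317.56122913],
       [  0.        , 438.23287065, 205.57014466],
       [  0.        ,   0.        ,   1.        ]]), 'world_from_camera': array([[ 9.92863260e-01, -4.98839101e-02,  1.08324251e-01,
         3.92065624e+02],
       [-1.19144225e-01, -3.75178761e-01,  9.19263592e-01,
        -1.17268673e+03],
       [-5.21550411e-03, -9.25609255e-01, -3.78444588e-01,
         5.36930333e+02],
       [ 0.00000000e+00,  0.00000000e+00,  0.00000000e+00,
         1.00000000e+00]])}
{'clock': 0.1, 'qpos': array([ 1.32758967e+00,  3.53605970e-01,  1.63403799e+00, -3.69073197e-06,
        1.15519429e+00, -2.37869914e-03]), 'qvel': array([ 0.00079141, -0.00095021, -0.00247827, -0.0016983 , -0.00147069,
        0.00063554]), 'joint_efforts': array([ 6.32313913e-04, -6.06354761e+01, -3.42820609e+01,  1.20890318e-04,
        3.81524063e-03,  1.61980023e-05]), 'eef_pos': array([148.95517022, 606.56388394, 230.62915255]), 'tcp_rot': array([-3.14034705e+00,  4.11781532e-07,  2.90076619e+00]), 'contact_force': array([-0.10930335,  0.13319981,  0.1612076 ]), 'wrist_torque': array([ 0.0182808 ,  0.00170515, -0.00233141]), 'grasp_force': 0.0, 'opening': 1.002692633913209}
```

View pics/top0.png

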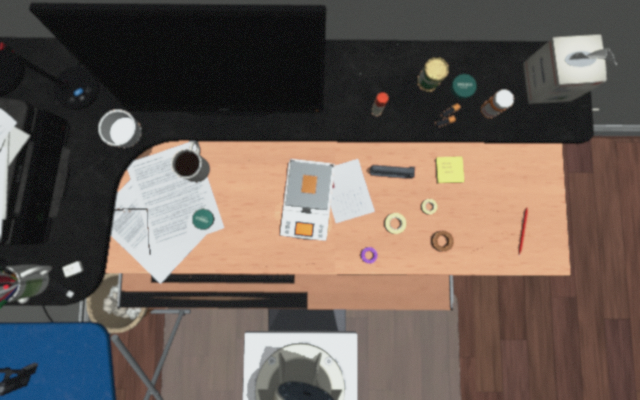

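View pics/side0.png

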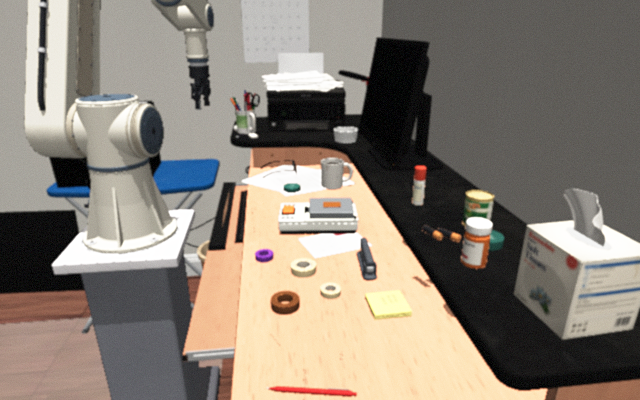

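Top view: the label maker is at about (307,200), with its orange key at (304,229) and the cover above it. Roll-like things are the large beige ring (396,223), small beige ring (429,206), brown ring (442,240), purple ring (369,255) and mint tin (203,218). By the description, the large beige ring at (396,223) is the one; I'll check it in a close crop.

```bash
python3 - <<'E'
from h import *
im,d=load('top'); W=world('top',d)
c=im[145:270,275:460]; save('crop1.png',cv2.resize(c,None,fx=4.3,fy=4.3,interpolation=cv2.INTER_CUBIC))
# beige rings
Z=W[...,2]
for name,(u0,u1,v0,v1) in dict(big=(380,412,208,240),small=(418,440,196,217),brown=(428,458,228,254)).items():
    s=np.s_[v0:v1,u0:u1]; m=(Z[s]>9); p=W[s][m]; 
    (cx,cy),r=cv2.minEnclosingCircle(p[:,:2].astype(np.float32)); print(name,cx,cy,r,p[:,:2].mean(0),np.percentile(p[:,2],[5,50,95]),m.sum())
print('desk z',[np.round(W[v,u],1) for v,u in((250,340),(215,260),(160,530))])
s=np.s_[150:250,275:340]
m=Z[s]>25; p=W[s][m]; r=cv2.minAreaRect(p[:,:2].astype(np.float32)); print('lm',r,cv2.boxPoints(r))
R=im[...,0].astype(int);B=im[...,2].astype(int)
k=np.zeros(Z.shape,bool); k[215:245,285:325]=True; k&=(R-B>110)&(Z>30); print('key',k.sum(),W[k].mean(0),np.median(W[k][:,2]),cv2.minAreaRect(W[k][:,:2].astype(np.float32)))
m=Z[s]>58; p=W[s][m]; print('cover',cv2.minAreaRect(p[:,:2].astype(np.float32)),np.median(p[:,2]))
# side
im,d=load('side');W=world('side',d);Z=W[...,2]
s=np.s_[255:280,288:320];m=Z[s]>9;p=W[s][m];print('side big',cv2.minEnclosingCircle(p[:,:2].astype(np.float32)),np.percentile(p[:,2],[5,50,95]))
R=im[...,0].astype(int);B=im[...,2].astype(int)
k=np.zeros(Z.shape,bool); k[200:220,275:300]=True; k&=(R-B>110)&(Z>30); print('key',k.sum(),W[k].mean(0),np.median(W[k][:,2]))
E
```

```text
big 444.610595703125 -172.85003662109375 129.19044494628906 [ 459.40688724 -262.11316157] [14.03407372 18.75964355 22.92075359] 268
small 469.7536926269531 -219.18344116210938 180.17471313476562 [ 509.28849008 -366.86747661] [10.23386236 13.91581851 16.89246826] 137
brown 414.8861999511719 -241.13156127929688 195.14730834960938 [ 410.82897598 -401.8351287 ] [13.02833371 18.88937234 22.29185212] 273
desk z [array([ 381.9, -113.2,   -1.6]), array([482.4, 121.4,   0.9]), array([ 6.517e+02, -6.819e+02, -6.000e-01])]
lm ((525.5086059570312, -17.62970733642578), (129.9904327392578, 222.35655212402344), 83.83448028564453) [[407.99286  -70.30831 ]
 [629.0633   -94.189644]
 [643.02435   35.048897]
 [421.95392   58.93023 ]]
key 167 [441.7332372   -8.7214626   55.24463502] 55.27691384125774 ((442.4267578125, -8.355634689331055), (30.360776901245117, 41.91157913208008), 0.1765756756067276)
cover ((525.040771484375, -17.704505920410156), (115.93985748291016, 202.98812866210938), 83.81775665283203) 64.72251957386817
side big ((427.6865234375, -706.2702026367188), 467.77490234375) [ 9.99671313 18.27079039 20.55696239]
key 84 [443.17055323 -18.28306671  53.99235968] 54.74261719136726
```

View pics/crop1.png

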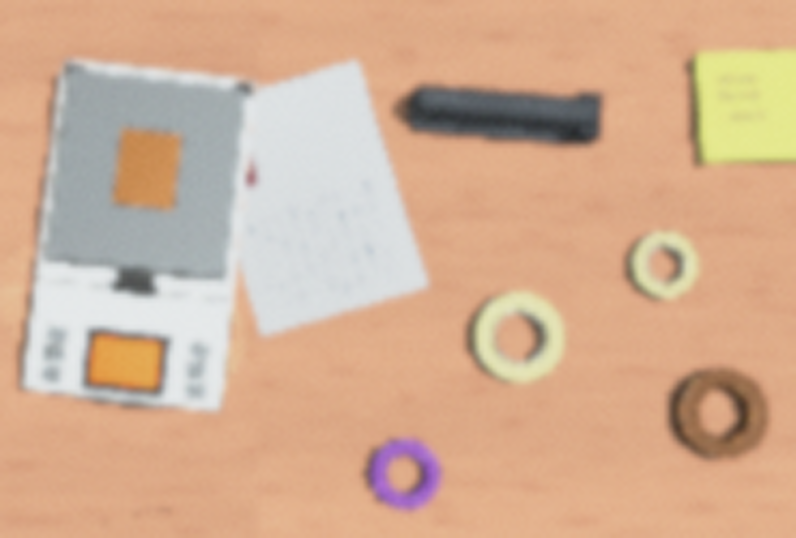

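The crop shows the large beige ring at crop (517,337), full picture (395,223). It is clearly larger than the other beige ring at crop (663,265), and the brown and purple ones are off limits.

```bash
cat >> h.py <<'E'
from scipy.spatial.transform import Rotation as Ro
def delta(x,y,z,yaw):
    s=sensors.sense(); R0=Ro.from_euler('xyz',s['tcp_rot']); R1=Ro.from_euler('xyz',[np.pi,0,yaw])
    t=R0.inv().apply(np.array([x,y,z])-s['eef_pos'])/1000; r=(R0.inv()*R1).as_rotvec()
    print('rot',r.round(4),'shift',t.round(4))
E
python3 - <<'E'
from h import *
for n,(u0,u1,v0,v1) in dict(top=(380,412,208,240),side=(288,320,255,280)).items():
    im,d=load(n);W=world(n,d);Z=W[...,2];s=np.s_[v0:v1,u0:u1];m=(Z[s]>9)&(d[s]>0)&(Z[s]<40);p=W[s][m]
    print(n,cv2.minEnclosingCircle(p[:,:2].astype(np.float32)),p.mean(0))
im,d=load('top')
# colour-based: beige ring pixels, ray to z=19
hs=cv2.cvtColor(im,cv2.COLOR_RGB2HSV)[205:243,378:415]; m=((hs[...,0]>22)&(hs[...,0]<40)&(hs[...,1]>40)&(hs[...,2]>140)).astype(np.uint8)
c=max(cv2.findContours(m,0,2)[0],key=cv2.contourArea); (u,v),r=cv2.minEnclosingCircle(c); u+=378;v+=205
p=camera_params('top');K=p['camera_matrix'];T=p['world_from_camera']
def hit(u,v,z):
    a=T[:3,:3]@np.linalg.solve(K,[u,v,1]); return T[:3,3]+a*(z-T[2,3])/a[2]
print('col',u,v,r,hit(u,v,19),'diam',np.linalg.norm(hit(u+r,v,19)-hit(u-r,v,19)))
yaw=np.pi-0.1076
delta(437,-8,130,yaw)
E
```

```text
top ((460.67913818359375, -271.08258056640625), 30.229698181152344) [ 460.93883226 -270.48776759   18.53215519]
side ((462.44427490234375, -271.3755187988281), 31.818828582763672) [ 462.55756121 -276.36087154   16.88392369]
col 395.0 223.0 10.440406799316406 [ 460.47620712 -270.32403011   19.        ] diam 60.170621371125804
rot [-1.200e-03 -1.000e-04 -1.332e-01] shift [-0.4263 -0.528   0.1013]
```

Roll at (461,-270.5), 60 mm across and top at 19 mm, so it agrees with the given sizes. Key axis at about (441,-8), label maker yaw −0.108. Moving over the key with the fingers shut.

The rows are not in the units I measure in: shifts go in shares of 60 cm and turns go in shares of 2 pi rad. I convert before sending: -0.528 m / 0.6 = -0.88, -0.426 m / 0.6 = -0.71, -0.133 rad / 6.2832 = -0.0212.

Emit:
move_arm(motion=[[0,0,-0.0212,-0.71,-0.88,0.0833,0],[0,0,-0.0212,-0.71,-0.88,0.0833,0],[0,0,-0.0212,-0.71,-0.88,0.0833,0],[0,0,-0.0212,-0.71,-0.88,0.0833,0],[0,0,-0.0212,-0.71,-0.88,0.0833,0],[0,0,-0.0212,-0.71,-0.88,0.0833,0],[0,0,-0.0212,-0.71,-0.88,0.0833,0],[0,0,-0.0212,-0.71,-0.88,0.0833,0]])

```text
clock: 1.1
eef_pos: [361.1, 153.6, 194.5]
tcp_rot: [3.141, 0.001, 3.034]
contact_force: [1.1, 0.2, 0.5]
opening: -0.002
grasp_force: 0.0
```

```bash
python3 - <<'E'
from h import *
print(sensors.sense()); delta(437,-8,85,np.pi-.1076)
E
```

```text
{'clock': 1.1, 'qpos': array([ 3.98421898e-01,  2.61169641e-02,  2.13745043e+00, -2.24293090e-05,
        9.77295246e-01, -1.06497725e+00]), 'qvel': array([-1.26807212e+00,  2.41796502e-02,  6.33461882e-02,  3.51160958e-04,
       -1.03204531e-01, -1.25750099e+00]), 'joint_efforts': array([ 1.04984933e+01, -3.39010656e+01, -2.76736307e+01,  3.21117591e-02,
        6.77872617e-01,  2.13317223e+00]), 'eef_pos': array([361.06175334, 153.60382223, 194.54033357]), 'tcp_rot': array([3.14125522e+00, 6.47616173e-04, 3.03420791e+00]), 'contact_force': array([1.12223783, 0.21358272, 0.52543879]), 'wrist_torque': array([ 0.00646894,  0.00137884, -0.05781649]), 'grasp_force': 0.0, 'opening': -0.0024162223214791996}
rot [0.0003 0.0006 0.0002] shift [-0.0928 -0.1526  0.1095]
```

Emit:
move_arm(motion=[[0,0,0,0,0,0,0],[0,0,0,0,0,0,0],[0,0,0,0,0,0,0]])

```text
clock: 1.48
eef_pos: [360.2, 156.6, 194.5]
tcp_rot: [3.141, -0.0, 3.036]
contact_force: [-0.8, 0.6, -0.4]
opening: -0.005
grasp_force: 0.0
```

```bash
python3 - <<'E'
from h import *
delta(437,-8,85,np.pi-.1076)
E
```

```text
rot [ 0.0002 -0.0001  0.0018] shift [-0.0938 -0.1555  0.1095]
```

To row units: -0.155 m / 0.6 = -0.2583, -0.06 m / 0.6 = -0.1, 0.002 rad / 6.2832 = 0.0003.

Emit:
move_arm(motion=[[0,0,0,-0.05,-0.0833,0.0167,0],[0,0,0,-0.1,-0.1667,0.05,0],[0,0,0.0003,-0.1567,-0.2583,0.1,0],[0,0,0.0003,-0.1567,-0.2583,0.15,0],[0,0,0.0003,-0.1567,-0.2583,0.1817,0],[0,0,0.0003,-0.1567,-0.2583,0.1817,0],[0,0,0.0003,-0.1567,-0.2583,0.1817,0]])

```text
clock: 2.35
eef_pos: [437.8, -7.8, 86.2]
tcp_rot: [3.141, 0.001, 3.034]
contact_force: [-0.1, 0.5, 0.4]
opening: 0.001
grasp_force: 0.0
```

To row units: 0.018 m / 0.6 = 0.03, 0.016 m / 0.6 = 0.0267.

Emit:
move_arm(motion=[[0,0,0,0,0,0.0133,0],[0,0,0,0,0,0.0267,0],[0,0,0,0,0,0.03,0],[0,0,0,0,0,0.03,0]])

```text
clock: 2.85
eef_pos: [437.2, -8.8, 67.4]
tcp_rot: [-3.142, -0.0, 3.032]
contact_force: [0.3, 1.2, -0.0]
opening: 0.003
grasp_force: 0.0
```

To row units: 0.002 m / 0.6 = 0.0033, 0.001 m / 0.6 = 0.0017.

Emit:
move_arm(motion=[[0,0,0,0,0,0.0017,0],[0,0,0,0,0,0.0033,0],[0,0,0,0,0,0.0033,0]])

```text
clock: 3.22
eef_pos: [437.4, -8.8, 65.5]
tcp_rot: [3.142, -0.0, 3.032]
contact_force: [0.1, 0.2, -0.1]
opening: -0.001
grasp_force: 0.0
```

To row units: 0.002 m / 0.6 = 0.0033, 0.001 m / 0.6 = 0.0017.

Emit:
move_arm(motion=[[0,0,0,0,0,0.0017,0],[0,0,0,0,0,0.0033,0],[0,0,0,0,0,0.0033,0]])

```text
clock: 3.6
eef_pos: [437.3, -8.8, 63.4]
tcp_rot: [-3.142, -0.0, 3.032]
contact_force: [0.2, -0.0, -0.0]
opening: 0.005
grasp_force: 0.0
```

To row units: 0.002 m / 0.6 = 0.0033, 0.001 m / 0.6 = 0.0017.

Emit:
move_arm(motion=[[0,0,0,0,0,0.0017,0],[0,0,0,0,0,0.0033,0],[0,0,0,0,0,0.0033,0]])

```text
clock: 3.98
eef_pos: [437.3, -8.8, 61.5]
tcp_rot: [-3.142, -0.0, 3.032]
contact_force: [-0.4, -0.1, 0.1]
opening: 0.005
grasp_force: 0.0
```

Emit:
move_arm(motion=[[0,0,0,0,0,0.0017,0],[0,0,0,0,0,0.0033,0],[0,0,0,0,0,0.0033,0]])

```text
clock: 4.35
eef_pos: [437.3, -8.8, 59.5]
tcp_rot: [-3.142, -0.0, 3.032]
contact_force: [0.2, 0.3, 0.8]
opening: -0.002
grasp_force: 0.0
```

To row units: 0.001 m / 0.6 = 0.0017.

Emit:
move_arm(motion=[[0,0,0,0,0,0.0017,0],[0,0,0,0,0,0.0017,0]])

```text
clock: 4.6
eef_pos: [437.3, -8.8, 58.5]
tcp_rot: [3.142, -0.0, 3.032]
contact_force: [-0.4, 0.5, -0.2]
opening: -0.003
grasp_force: 0.0
```

To row units: 0.0015 m / 0.6 = 0.0025, 0.001 m / 0.6 = 0.0017.

Emit:
move_arm(motion=[[0,0,0,0,0,0.0017,0],[0,0,0,0,0,0.0025,0],[0,0,0,0,0,0.0025,0]])

```text
clock: 4.97
eef_pos: [437.3, -8.8, 57.0]
tcp_rot: [-3.142, -0.0, 3.032]
contact_force: [-0.8, 0.2, 0.2]
opening: -0.003
grasp_force: 0.0
```

To row units: 0.0015 m / 0.6 = 0.0025, 0.001 m / 0.6 = 0.0017.

Emit:
move_arm(motion=[[0,0,0,0,0,0.0017,0],[0,0,0,0,0,0.0025,0],[0,0,0,0,0,0.0025,0]])

```text
clock: 5.35
eef_pos: [437.3, -8.8, 55.5]
tcp_rot: [-3.142, -0.0, 3.032]
contact_force: [0.4, 0.5, -0.3]
opening: 0.0
grasp_force: 0.0
```

To row units: 0.0015 m / 0.6 = 0.0025, 0.001 m / 0.6 = 0.0017.

Emit:
move_arm(motion=[[0,0,0,0,0,0.0017,0],[0,0,0,0,0,0.0025,0],[0,0,0,0,0,0.0025,0]])

```text
clock: 5.72
eef_pos: [437.4, -8.8, 54.1]
tcp_rot: [3.142, 0.0, 3.032]
contact_force: [-1.4, -1.4, 3.9]
opening: 0.001
grasp_force: 1.9
```

To row units: 0.0025 m / 0.6 = 0.0042, 0.001 m / 0.6 = 0.0017.

Emit:
move_arm(motion=[[0,0,0,0,0,0.0017,0],[0,0,0,0,0,0.0033,0],[0,0,0,0,0,0.0042,0],[0,0,0,0,0,0.0042,0]])

```text
clock: 6.22
eef_pos: [437.4, -8.8, 51.5]
tcp_rot: [3.142, 0.0, 3.032]
contact_force: [0.0, -0.2, 4.1]
opening: -0.002
grasp_force: 2.7
```

To row units: 0.0012 m / 0.6 = 0.002, 0.0006 m / 0.6 = 0.001.

Emit:
move_arm(motion=[[0,0,0,0,0,0.001,0],[0,0,0,0,0,0.002,0],[0,0,0,0,0,0.002,0]])

```text
clock: 6.6
eef_pos: [437.4, -8.8, 50.4]
tcp_rot: [3.142, 0.0, 3.032]
contact_force: [-0.9, -0.1, 5.9]
opening: -0.001
grasp_force: 2.8
```

```bash
python3 - <<'E'
from h import *
im,d=grab('side'); W=world('side',d); s=np.s_[150:215,295:365]
m=(W[s][...,2]>68)&(d[s]>0)&(W[s][...,0]>500)&(abs(W[s][...,1])<100)&(W[s][...,2]<300);print(m.sum(), W[s][m][:,2].max() if m.any() else 0)
E
```

```text
786 131.94692295604204
```

Emit:
move_arm(motion=[[0,0,0,0,0,0,0],[0,0,0,0,0,0,0],[0,0,0,0,0,0,0],[0,0,0,0,0,0,0],[0,0,0,0,0,0,0],[0,0,0,0,0,0,0]])

```text
clock: 7.4
eef_pos: [437.4, -8.8, 50.4]
tcp_rot: [3.142, 0.0, 3.032]
contact_force: [-1.1, -0.2, 5.4]
opening: -0.001
grasp_force: 2.8
```

```bash
python3 - <<'E'
from h import *
im,d=grab('side'); W=world('side',d); s=np.s_[120:215,295:390]
m=(W[s][...,2]>68)&(d[s]>0)&(W[s][...,0]>500)&(abs(W[s][...,1])<100)&(W[s][...,2]<300);print(m.sum(), W[s][m][:,2].max() if m.any() else 0)
save('side1.png',cv2.resize(im[100:250,200:420],None,fx=3,fy=3,interpolation=cv2.INTER_CUBIC))
E
```

```text
1360 281.0444103662095
```

View pics/side1.png

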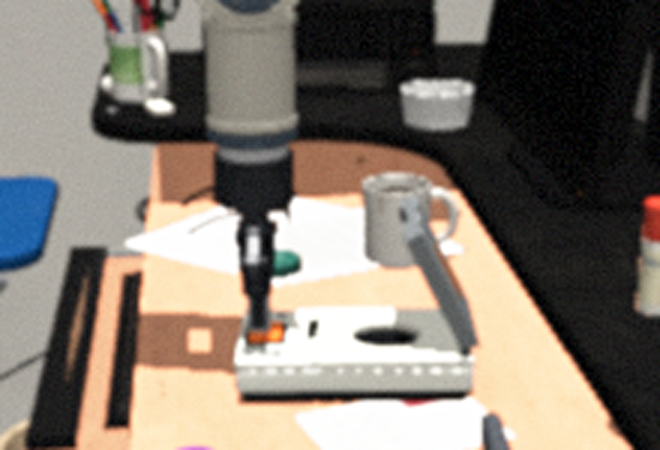

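The picture shows the cover standing open, leaning back (crop 440,270), the well exposed at (385,335) and the key still under the finger. By feel the lift is close to 0. Going up and over the roll.

To row units: 0.25 m / 0.6 = 0.4167, 0.2 m / 0.6 = 0.3333.

Emit:
move_arm(motion=[[0,0,0,0,0,-0.0333,0],[0,0,0,0,0,-0.1,0.02],[0,0,0,0,0.05,-0.1333,0.05],[0,0,0,0,0.1333,-0.1333,0.08],[0,0,0,-0.0333,0.2333,-0.1333,0.08],[0,0,0,-0.05,0.3333,-0.1333,0.08],[0,0,0,-0.075,0.4167,-0.1333,0.08],[0,0,0,-0.075,0.4167,-0.1333,0.08]])

```text
clock: 8.45
eef_pos: [510.8, 238.0, 130.0]
tcp_rot: [3.14, 0.001, 3.035]
contact_force: [-0.5, -1.1, 0.4]
opening: 0.94
grasp_force: 0.0
```

```bash
python3 - <<'E'
from h import *
delta(461,-270.5,60,np.pi-.1076)
im,d=grab('top'); save('top1.png',cv2.resize(im[150:290,270:430],None,fx=4.5,fy=4.2,interpolation=cv2.INTER_CUBIC))
W=world('top',d)
im2,d2=grab('side'); save('side2.png',cv2.resize(im2[180:330,220:400],None,fx=4,fy=4,interpolation=cv2.INTER_CUBIC))
E
```

```text
rot [0.0012 0.0013 0.0009] shift [-0.0046 -0.511   0.0694]
```

View pics/top1.png

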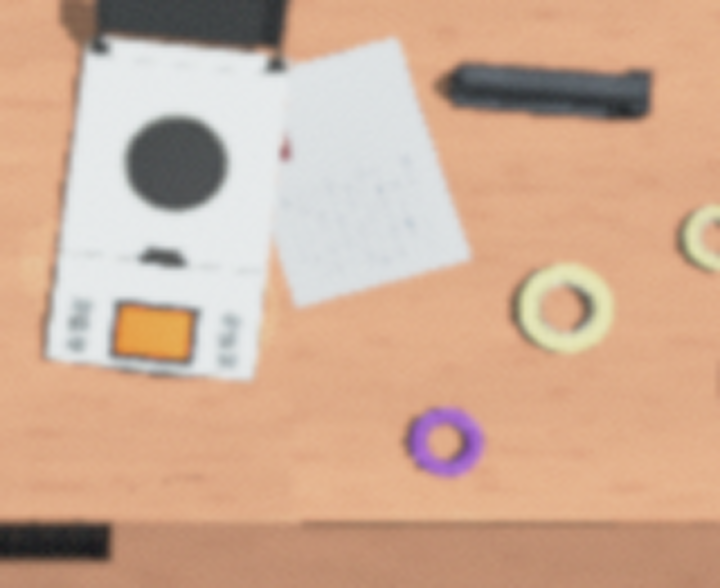

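The top crop shows the open well as a dark disc at (176,163), with the roll untouched at (566,308). My y sign was wrong, so the arm is over by the mug at 130 mm, clear of its top. I'll measure the well and then return.

```bash
python3 - <<'E'
from h import *
im,d=load('top');W=world('top',d)
p=camera_params('top');K=p['camera_matrix'];T=p['world_from_camera']
def hit(u,v,z):
    a=T[:3,:3]@np.linalg.solve(K,[u,v,1]); return T[:3,3]+a*(z-T[2,3])/a[2]
g=cv2.resize(cv2.cvtColor(im,cv2.COLOR_RGB2GRAY)[170:206,293:326],None,fx=8,fy=8,interpolation=cv2.INTER_CUBIC)
m=(g<150).astype(np.uint8)
c=max(cv2.findContours(m,0,2)[0],key=cv2.contourArea);(a,b),ax,an=cv2.fitEllipse(c)
u=293+(a+.5)/8-.5;v=170+(b+.5)/8-.5
print(u,v,ax, 'mouth',hit(u,v,45),'floor',hit(u,v,36),'diam',max(ax)/8*1018/362.5)
print('floor z',np.median(W[int(v)-5:int(v)+6,int(u)-5:int(u)+6,2]))
dk=W[170:206,288:296,2]; print('deck z',np.median(W[192:200,290:297,2]))
delta(461,-270.5,130,np.pi-.1076)
s=np.s_[135:185,160:210]; q=W[s][(W[s][...,2]>60)&(W[s][...,2]<110)]; print('mug',q.mean(0),q.min(0),q.max(0))
E
```

```text
308.66008377075195 188.44780731201172 (176.4251708984375, 178.02178955078125) mouth [555.82405781 -21.565432    45.        ] floor [557.02541928 -21.34906806  36.        ] diam 62.49178681472252
floor z 37.072811232525964
deck z 45.43971512015696
rot [-0.001  -0.0012 -0.0009] shift [-7.200e-03 -5.075e-01  1.000e-04]
mug [629.07036821 295.33966428  81.79142149] [580.59712728 249.06054598  60.03100112] [683.50147836 342.7667668  109.46696214]
```

To row units: -0.46 m / 0.6 = -0.7667, -0.42 m / 0.6 = -0.7.

Emit:
move_arm(motion=[[0,0,0,0.0667,-0.1,0,0.075],[0,0,0,0.0667,-0.2,0,0.075],[0,0,0,0.0667,-0.3,0,0.075],[0,0,0,0.05,-0.4,0,0.075],[0,0,0,0.0333,-0.5,0,0.075],[0,0,0,0.0167,-0.6,0,0.075],[0,0,0,0,-0.7,0,0.075],[0,0,0,-0.0117,-0.7667,0,0.075]])

```text
clock: 9.55
eef_pos: [464.3, -226.4, 130.3]
tcp_rot: [-3.141, -0.0, 3.029]
contact_force: [-0.4, 0.7, -0.3]
opening: 0.875
grasp_force: 0.0
```

```bash
python3 - <<'E'
from h import *
delta(461,-270.5,30,np.pi-.1076)
E
```

```text
rot [-0.0002 -0.0003 -0.0054] shift [-0.0018 -0.0441  0.1003]
```

To row units: 0.1 m / 0.6 = 0.1667, 0.06 m / 0.6 = 0.1, -0.003 rad / 6.2832 = -0.0005.

Emit:
move_arm(motion=[[0,0,-0.0005,-0.0033,-0.0733,0.0333,0.075],[0,0,-0.0005,-0.0033,-0.0733,0.1,0.075],[0,0,-0.0005,-0.0033,-0.0733,0.1667,0.075],[0,0,-0.0005,-0.0033,-0.0733,0.1667,0.075],[0,0,-0.0005,-0.0033,-0.0733,0.1667,0.075]])

```text
clock: 10.18
eef_pos: [463.0, -267.7, 31.4]
tcp_rot: [-3.141, 0.0, 3.034]
contact_force: [0.7, 0.3, -0.1]
opening: 0.879
grasp_force: 0.0
```

```bash
python3 - <<'E'
from h import *
print(sensors.sense()['eef_pos'])
im,d=grab('side');W=world('side',d)
save('side3.png',cv2.resize(im[200:300,250:360],None,fx=6,fy=6,interpolation=cv2.INTER_CUBIC))
E
```

```text
[ 463.02194956 -267.66480751   31.38849746]
```

View pics/side3.png

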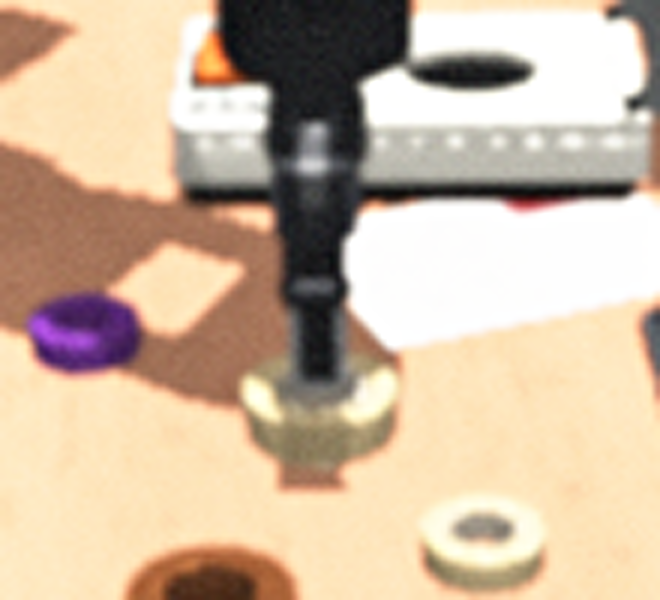

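The side crop shows the finger at (318,400) centred on the roll at (320,400). I'll centre slightly in y and feel for the desk to learn how high the tips stand at this opening.

To row units: 0.029 m / 0.6 = 0.0483, -0.003 m / 0.6 = -0.005.

Emit:
move_arm(motion=[[0,0,0,0.0017,-0.005,0.0133,0.075],[0,0,0,0.0017,-0.005,0.0267,0.075],[0,0,0,0.0017,-0.005,0.04,0.075],[0,0,0,0.0017,-0.005,0.0467,0.075],[0,0,0,0.0017,-0.005,0.0483,0.075]])

```text
clock: 10.85
eef_pos: [461.7, -269.9, 0.9]
tcp_rot: [3.141, -0.001, 3.035]
contact_force: [-0.6, -0.3, 0.3]
opening: 0.877
grasp_force: 0.0
```

To row units: 0.002 m / 0.6 = 0.0033, 0.001 m / 0.6 = 0.0017.

Emit:
move_arm(motion=[[0,0,0,0,0,0.0017,0.075],[0,0,0,0,0,0.0033,0.075],[0,0,0,0,0,0.0033,0.075]])

```text
clock: 11.22
eef_pos: [461.9, -270.1, -0.6]
tcp_rot: [-3.142, 0.0, 3.035]
contact_force: [-0.7, 0.2, -0.1]
opening: 0.874
grasp_force: 0.0
```

To row units: 0.002 m / 0.6 = 0.0033, 0.001 m / 0.6 = 0.0017.

Emit:
move_arm(motion=[[0,0,0,0,0,0.0017,0.075],[0,0,0,0,0,0.0033,0.075],[0,0,0,0,0,0.0033,0.075]])

```text
clock: 11.6
eef_pos: [461.8, -270.0, -2.7]
tcp_rot: [-3.142, -0.0, 3.035]
contact_force: [-0.6, -0.2, 0.4]
opening: 0.882
grasp_force: 0.0
```

To row units: 0.003 m / 0.6 = 0.005, 0.002 m / 0.6 = 0.0033.

Emit:
move_arm(motion=[[0,0,0,0,0,0.0017,0.075],[0,0,0,0,0,0.0033,0.075],[0,0,0,0,0,0.005,0.075],[0,0,0,0,0,0.005,0.075]])

```text
clock: 12.1
eef_pos: [461.8, -270.0, -5.8]
tcp_rot: [3.141, -0.0, 3.035]
contact_force: [0.5, 0.3, 1.5]
opening: 0.875
grasp_force: 0.0
```

Emit:
move_arm(motion=[[0,0,0,0,0,0.0017,0.075],[0,0,0,0,0,0.0033,0.075],[0,0,0,0,0,0.0033,0.075]])

```text
clock: 12.48
eef_pos: [461.8, -270.0, -7.8]
tcp_rot: [3.142, -0.0, 3.035]
contact_force: [0.4, 0.1, 0.1]
opening: 0.875
grasp_force: 0.0
```

To row units: 0.0015 m / 0.6 = 0.0025, 0.001 m / 0.6 = 0.0017.

Emit:
move_arm(motion=[[0,0,0,0,0,0.0017,0.075],[0,0,0,0,0,0.0025,0.075],[0,0,0,0,0,0.0025,0.075]])

```text
clock: 12.85
eef_pos: [461.9, -270.0, -9.2]
tcp_rot: [3.142, -0.0, 3.035]
contact_force: [-0.4, 0.3, 0.7]
opening: 0.876
grasp_force: 0.0
```

To row units: 0.0015 m / 0.6 = 0.0025, 0.001 m / 0.6 = 0.0017.

Emit:
move_arm(motion=[[0,0,0,0,0,0.0017,0.075],[0,0,0,0,0,0.0025,0.075],[0,0,0,0,0,0.0025,0.075]])

```text
clock: 13.22
eef_pos: [461.9, -270.1, -9.4]
tcp_rot: [-3.142, 0.0, 3.035]
contact_force: [-4.8, 2.9, 21.9]
opening: 0.881
grasp_force: 10.4
```

Desk touched at TCP z = −9.4, so the tips stand 9.4 mm back at 75 mm open, and about 6–7 mm back at 60. Raising to put the tips ~10.5 mm above the roll's base, then closing.

To row units: -0.0145 m / 0.6 = -0.0242, -0.008 m / 0.6 = -0.0133.

Emit:
move_arm(motion=[[0,0,0,0,0,-0.0133,0.075],[0,0,0,0,0,-0.0242,0.075],[0,0,0,0,0,-0.0242,0.06],[0,0,0,0,0,-0.0242,0.05],[0,0,0,0,0,-0.0242,0.05],[0,0,0,0,0,-0.0242,0.05],[0,0,0,0,0,-0.0242,0.05]], grip_force=25)

```text
clock: 14.1
eef_pos: [462.2, -270.3, 4.4]
tcp_rot: [-3.141, 0.001, 3.035]
contact_force: [-1.2, 0.7, 11.1]
opening: 0.684
grasp_force: 24.4
```

To row units: -0.1 m / 0.6 = -0.1667, -0.06 m / 0.6 = -0.1.

Emit:
move_arm(motion=[[0,0,0,0,0,-0.0167,0.05],[0,0,0,0,0,-0.05,0.05],[0,0,0,0,0,-0.1,0.05],[0,0,0,0,0,-0.1667,0.05],[0,0,0,0,0,-0.1667,0.05],[0,0,0,0,0,-0.1667,0.05]])

```text
clock: 14.85
eef_pos: [461.5, -269.9, 103.5]
tcp_rot: [3.141, -0.0, 3.035]
contact_force: [-0.3, -0.5, -1.2]
opening: 0.682
grasp_force: 27.5
```

```bash
python3 - <<'E'
from h import *
print(sensors.sense()['eef_pos'])
im,d=grab('side')
save('side4.png',cv2.resize(im[150:300,250:360],None,fx=5,fy=4,interpolation=cv2.INTER_CUBIC))
delta(555.6,-21.2,120,np.pi-.1076)
E
```

```text
[ 461.5442533  -269.8520779   103.54869606]
rot [ 0.0006 -0.0014  0.0008] shift [-0.0674  0.2571 -0.0169]
```

View pics/side4.png

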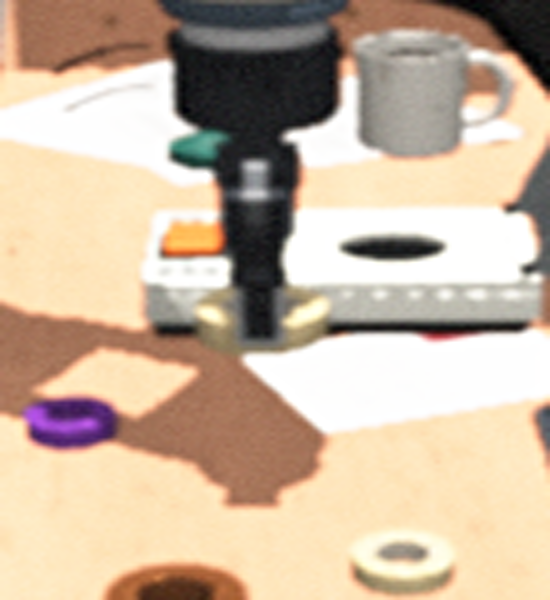

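The roll hangs level in the fingers at (262,318), centred on the finger. Carrying it over the well.

To row units: 0.257 m / 0.6 = 0.4283, -0.017 m / 0.6 = -0.0283.

Emit:
move_arm(motion=[[0,0,0,-0.0167,0.0667,-0.0283,0.05],[0,0,0,-0.0333,0.15,-0.0283,0.05],[0,0,0,-0.0583,0.2333,-0.0283,0.05],[0,0,0,-0.0833,0.3167,-0.0283,0.05],[0,0,0,-0.1,0.3833,-0.0283,0.05],[0,0,0,-0.1117,0.4283,-0.0283,0.05],[0,0,0,-0.1117,0.4283,-0.0283,0.05],[0,0,0,-0.1117,0.4283,-0.0283,0.05]])

```text
clock: 15.9
eef_pos: [554.9, -22.1, 119.8]
tcp_rot: [-3.141, -0.002, 3.035]
contact_force: [0.4, 0.3, -1.0]
opening: 0.683
grasp_force: 27.5
```

```bash
python3 - <<'E'
from h import *
delta(555.6,-21.2,55,np.pi-.1076)
E
```

```text
rot [-0.0004 -0.0021  0.0011] shift [-0.0007  0.001   0.0648]
```

To row units: 0.065 m / 0.6 = 0.1083, -0.001 m / 0.6 = -0.0017, 0.001 rad / 6.2832 = 0.0002.

Emit:
move_arm(motion=[[0,0,0.0002,-0.0017,0.0017,0.0333,0.05],[0,0,0.0002,-0.0017,0.0017,0.075,0.05],[0,0,0.0002,-0.0017,0.0017,0.1033,0.05],[0,0,0.0002,-0.0017,0.0017,0.1083,0.05],[0,0,0.0002,-0.0017,0.0017,0.1083,0.05]])

```text
clock: 16.52
eef_pos: [557.1, -21.1, 56.0]
tcp_rot: [-3.142, -0.0, 3.033]
contact_force: [1.2, 0.0, 0.2]
opening: 0.683
grasp_force: 27.5
```

```bash
python3 - <<'E'
from h import *
delta(555.6,-21.2,46,np.pi-.1076)
im,d=grab('side')
save('side5.png',cv2.resize(im[170:245,265:375],None,fx=7,fy=7,interpolation=cv2.INTER_CUBIC))
E
```

```text
rot [-0.0001 -0.0001 -0.0006] shift [ 0.0015 -0.0002  0.01  ]
```

View pics/side5.png

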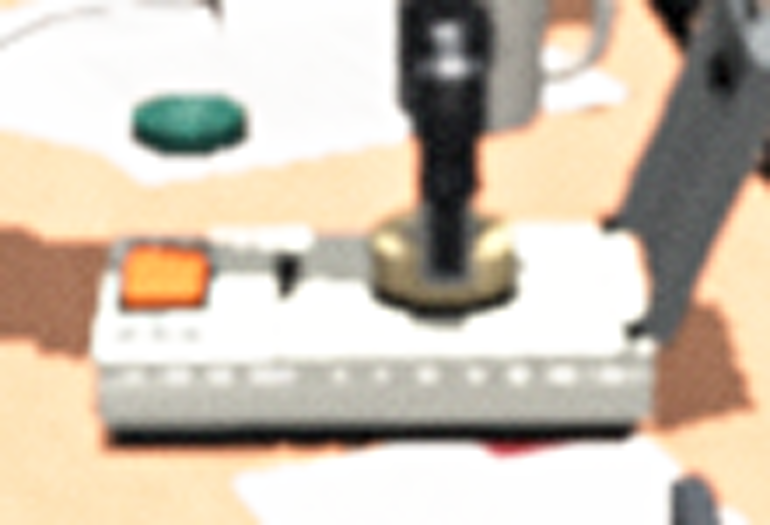

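The roll sits just over the well, roll centre (443,265), with a sliver of dark well showing evenly below it at (445,312). Lowering gently.

To row units: 0.006 m / 0.6 = 0.01, 0.0005 m / 0.6 = 0.0008.

Emit:
move_arm(motion=[[0,0,0,0.0008,0,0.0033,0.05],[0,0,0,0.0008,0,0.0067,0.05],[0,0,0,0.0008,0,0.01,0.05],[0,0,0,0.0008,0,0.01,0.05]])

```text
clock: 17.08
eef_pos: [556.4, -20.7, 49.7]
tcp_rot: [-3.142, -0.0, 3.034]
contact_force: [0.2, -0.8, 0.2]
opening: 0.681
grasp_force: 27.5
```

To row units: 0.002 m / 0.6 = 0.0033, 0.001 m / 0.6 = 0.0017.

Emit:
move_arm(motion=[[0,0,0,0,0,0.0017,0.05],[0,0,0,0,0,0.0033,0.05],[0,0,0,0,0,0.0033,0.05]])

```text
clock: 17.45
eef_pos: [556.4, -20.7, 47.7]
tcp_rot: [-3.142, -0.0, 3.034]
contact_force: [-0.5, 0.4, -0.2]
opening: 0.684
grasp_force: 27.5
```

To row units: 0.002 m / 0.6 = 0.0033, 0.001 m / 0.6 = 0.0017.

Emit:
move_arm(motion=[[0,0,0,0,0,0.0017,0.05],[0,0,0,0,0,0.0033,0.05],[0,0,0,0,0,0.0033,0.05]])

```text
clock: 17.82
eef_pos: [556.4, -20.7, 45.7]
tcp_rot: [-3.142, -0.0, 3.034]
contact_force: [0.3, -1.0, -0.5]
opening: 0.682
grasp_force: 27.5
```

To row units: 0.0015 m / 0.6 = 0.0025, 0.001 m / 0.6 = 0.0017.

Emit:
move_arm(motion=[[0,0,0,0,0,0.0017,0.05],[0,0,0,0,0,0.0025,0.05],[0,0,0,0,0,0.0025,0.05]])

```text
clock: 18.2
eef_pos: [556.5, -20.7, 44.3]
tcp_rot: [-3.142, -0.0, 3.034]
contact_force: [-0.4, 0.3, -0.4]
opening: 0.682
grasp_force: 27.5
```

To row units: 0.001 m / 0.6 = 0.0017.

Emit:
move_arm(motion=[[0,0,0,0,0,0.0017,0.05],[0,0,0,0,0,0.0017,0.05]])

```text
clock: 18.45
eef_pos: [556.4, -20.7, 43.2]
tcp_rot: [3.142, -0.0, 3.034]
contact_force: [0.1, -0.6, -0.1]
opening: 0.68
grasp_force: 27.5
```

To row units: 0.001 m / 0.6 = 0.0017.

Emit:
move_arm(motion=[[0,0,0,0,0,0.0017,0.05],[0,0,0,0,0,0.0017,0.05]])

```text
clock: 18.7
eef_pos: [556.5, -20.7, 42.2]
tcp_rot: [-3.142, -0.0, 3.034]
contact_force: [0.8, -0.3, -0.1]
opening: 0.68
grasp_force: 27.5
```

To row units: 0.0008 m / 0.6 = 0.0013.

Emit:
move_arm(motion=[[0,0,0,0,0,0.0013,0.05],[0,0,0,0,0,0.0013,0.05]])

```text
clock: 18.95
eef_pos: [556.4, -20.7, 41.5]
tcp_rot: [-3.142, -0.0, 3.034]
contact_force: [-0.2, 0.1, -0.3]
opening: 0.682
grasp_force: 27.5
```

Base is about 1 mm above the floor, in the well with no contact. Releasing and going straight up.

To row units: -0.11 m / 0.6 = -0.1833, -0.08 m / 0.6 = -0.1333.

Emit:
move_arm(motion=[[0,0,0,0,0,0,0.064],[0,0,0,0,0,0,0.07],[0,0,0,0,0,0,0.075],[0,0,0,0,0,-0.0083,0.075],[0,0,0,0,0,-0.05,0.075],[0,0,0,0,0,-0.1333,0.075],[0,0,0,0,0,-0.1833,0.075],[0,0,0,0,0,-0.1833,0.075]])

```text
clock: 19.95
eef_pos: [558.3, -20.8, 154.3]
tcp_rot: [3.141, 0.005, 3.034]
contact_force: [0.5, 0.1, 0.7]
opening: 0.877
grasp_force: 0.0
```

Emit:
move_arm(motion=[[0,0,0,0.0667,-0.0667,0,0.075],[0,0,0,0.1333,-0.1333,0,0.075],[0,0,0,0.2,-0.2,0,0.075],[0,0,0,0.2,-0.2667,0,0.075],[0,0,0,0.2,-0.3333,0,0.075],[0,0,0,0.2,-0.3333,0,0.075]])

```text
clock: 20.7
eef_pos: [414.9, -208.5, 150.8]
tcp_rot: [-3.141, -0.001, 3.031]
contact_force: [0.3, 0.3, -0.2]
opening: 0.882
grasp_force: 0.0
```

```bash
python3 - <<'E'
from h import *
im,d=grab('top');W=world('top',d)
p=camera_params('top');K=p['camera_matrix'];T=p['world_from_camera']
def hit(u,v,z):
    a=T[:3,:3]@np.linalg.solve(K,[u,v,1]); return T[:3,3]+a*(z-T[2,3])/a[2]
hs=cv2.resize(cv2.cvtColor(im,cv2.COLOR_RGB2HSV)[168:208,290:328],None,fx=6,fy=6,interpolation=cv2.INTER_CUBIC); m=((hs[...,0]>20)&(hs[...,0]<40)&(hs[...,1]>50)&(hs[...,2]>130)).astype(np.uint8)
c=max(cv2.findContours(m,0,2)[0],key=cv2.contourArea);(a,b),r=cv2.minEnclosingCircle(c);u=290+(a+.5)/6-.5;v=168+(b+.5)/6-.5
print(u,v,r/6,hit(u,v,55))
s=np.s_[168:208,290:328];q=W[s];q=q[(q[...,2]>50)&(q[...,2]<62)];print(len(q),q.mean(0),np.percentile(q[:,2],[10,50,90]))
A=np.c_[q[:,:2]-q[:,:2].mean(0),np.ones(len(q))];print('tilt',np.linalg.lstsq(A,q[:,2],rcond=None)[0])
im2,_=grab('side')
a=cv2.resize(im[145:250,270:345],(428,600),interpolation=cv2.INTER_CUBIC);b=cv2.resize(im2[160:245,290:345],(372,575),interpolation=cv2.INTER_CUBIC);b=cv2.copyMakeBorder(b,0,25,0,0,0)
save('fin.png',np.hstack([a,b]))
E
```

```text
308.5198109944661 188.42377217610678 10.478439331054688 [554.55482475 -21.41185133  55.        ]
256 [555.44716073 -20.80511567  55.17108282] [52.74815486 55.13518122 57.58547822]
tilt [ 2.98907568e-04 -5.56185162e-03  5.51710828e+01]
```

View pics/fin.png

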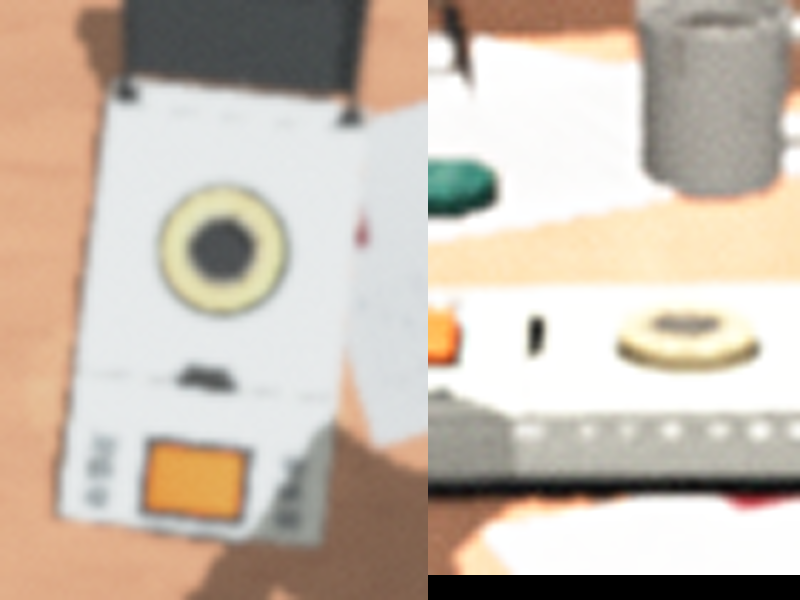

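The roll sits centred in the well at (223,250), level, with its top at 55 mm (10 mm proud of the deck). The cover is open at the top of the picture, and the arm is clear. Handing in.

```bash
python3 -c "
from rig import order; print(order.sign_off())"
```

```text
the job is handed in; nothing more can be done
None
```

The job is handed in: the key released the latch, the cover swung open untouched, and the roll lies flat and centred in the well with its top 10 mm above the deck; the hand-in returned no verdict.

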